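# Crank the mustard thread round to the arrow

### The arm

A 6-joint arm with a two-finger parallel gripper is mounted at the origin on the work surface. World frame = base frame: x ahead of the robot, y to its left, z up, the work surface at z = 0. Lengths are in m, angles in rad, forces in N, time in s.
With the tool pointing down it reaches from about 0.35 to 0.85 m from the base axis. Payload 8.1 kg.
Tool frame: the origin (TCP) lies at the very end of the fingers, on their centre line; the grasp point (between the pads) lies robot.tcp_to_grasp behind it (robot.tcp_to_grasp is the distance from the TCP to the grasp point, in m); z points along the fingers, y is the line along which they close (so a half turn about z gives the same grasp; the last joint's range is limited). The gripper opens to 93 mm and grips with 3 to 60 N. Pads are 15 mm wide; open, the fingers measure 128 mm over their backs; the gripper's body (75 mm by 188 mm) begins 65 mm behind the grasp point.
Start: joints at [-1.427, 0.13, 1.488, -0, 1.523, -0.085], TCP at [0.136, -0.584, 0.219] pointing down, gripper open.
Joint ranges: [-2.96, 2.96], [-0.89, 2.26], [0.02, 2.5], [-1.34, 4.48], [0, 2.73], [-2.66, 2.66]. Speed limits (rad/s): [2.39, 2.39, 2.79, 3.14, 3.14, 3.14].

### API

Orientations are given as a rotation vector (axis times angle).
In Python, from plant import robot gives the robot as it stands. The module is installed in compiled form; this text tells all that it offers.
- The arm moves only by the shell command python3 -m pendant 'ROWS' [FORCE]. ROWS is JSON, a list that holds one entry, the list of rows, each a list of 5 numbers: the opening, from 0 (shut) to 1 (fully open), then the shift along the tool's x, y, z in cm, then the turn about the tool's z in degrees. In form: [[[fingers, x, y, z, roll], ...]]. A call has 1 to 8 rows; each row shifts and turns the commanded pose from where the row before left it, along the tool's axes as they then stand; what a row does not reach is not made up. A row lasts 1/10 s, in which the tool goes at most 50 mm and 8.59 degrees, less where a joint would pass 70% of its speed; a pose out of reach is approached as far as the arm can. A call is refused whole if a number of a shift passes 5 or a number of a turn 8.59, either way. A call with a gripper value outside its range is refused whole. The fingers move at their own pace and stop on an object; FORCE is the grip in N (left out, the last holds). Time passes only in rows, so rows that do not move let the fingers close. It gives the time, the measured TCP pose, the force, the opening and the grip force at its end, in the units of the state.
- robot.read_state(): the state, without advancing time (a new reading comes with each control period).
- robot.read_camera(name): name is "side" or "top"; returns a dict with "img" (420x560x3 uint8, blue, green, red), "K" (3x3 intrinsics, pixels), "pose" (4x4, takes a point from camera to world coordinates). Camera axes: x right, y up, looking along -z (the intrinsics and any distortion apply to the point x, -y, -z); pixel columns grow to the right and rows downward; lengths in m; the calibration is good to about 2 mm. A picture is of the moment at which its call begins. There is no depth.
- robot.close_job(): hands the job in; it is judged then, once.
The state is a dict: "t": time; "q": joint angles; "dq": joint speeds; "joint_torque": joint torques, N m; "tool_pos": TCP position; "orientation": TCP orientation; "force": force on the tool from outside, world axes, zero at the start; "wrist_torque": the same for the moment, N m; "opening": finger opening in m; "gripper_force": force on a finger pad.
Only numpy, scipy, OpenCV 4.12 (cv2) and the standard library are available. Lean on these libraries where they do the work, as an engineer would, in place of code of your own. Each camera call takes 0.05 s, during which the arm holds its last target. There are 200 camera calls.

### The job

A customer wants the mustard-yellow thread: wind the thread carousel round by its blue crank handle until the mustard cone stands at the red arrow, then let go of the handle. Do not push the turntable or the cones themselves, and leave the wool winder's crank alone.

Things in the scene. Friction and masses are not known exactly. Their poses are not given: they have to be found in the camera images.
- carousel: Grey thread carousel with blue stripe, fixed. Origin on its vertical crank axis at counter level, z up. In this frame: turntable axis at x 0, y +250 mm; a red arrow outside the turntable's rim, 42 mm up, at x -138 to -174, y +250 mm, points along +x. A thread cone is at the arrow when centred at x -85, y +250 mm. Crank : turntable = 4 turns : 1 turn, same direction.
- crank_handle (a point): Centre of the carousel's blue upright crank handle, 24 mm in diameter, 56 mm tall (111 to 167 mm above the counter). It goes round the crank axis on a level circle of 60 mm radius, any number of turns, and spins a little stiffly on its pin, so a gripper need not turn with it. The flat steel crank arm, top at 108 mm, lies below it. 1 to 3 N turn it; it stays where left.
- turntable: White turntable of the carousel, 244 mm in diameter, driven by the crank. It carries six fixed thread cones (44 mm in diameter, 50 mm tall, tops 98 mm above the counter), centres 85 mm from its axis, 60 degrees apart: mustard, orange, green, cream, crimson, blue, anticlockwise from above. Origin on its vertical axis, 36 mm above the counter.
- mustard_cone (a point): Centre (half-way up) of the mustard-yellow thread cone on the turntable. At the start it is 95 to 146 degrees of clockwise turntable turning (seen from above) short of the red arrow: 1.05 to 1.62 clockwise turns of the crank. Clockwise is the shorter way.
- winder_handle (a point): Centre of the upright wooden handle (22 mm in diameter, 46 mm tall, centre 123 mm above the counter) on the crank of the white wool winder at the robot's right, which has a white cone 145 mm high. A bystander: its crank is not to be turned.

How it is judged:
At the end, for the whole second after the job is handed in: The mustard cone stands at the red arrow, its centre within 22 mm (15 degrees of turntable) to either side of the arrow's line, the turntable is at rest, and the handle has been let go (x of mustard_cone in the frame of carousel below -0.06 m and y of mustard_cone in the frame of carousel between 0.228 and 0.272 m and angular speed of turntable below 0.1 rad/s); the robot touches nothing.
It fails at once if the robot pushes the turntable or its cones directly (over 2 N) (contact force between any of the fingers, the arm and turntable above 2 N).
It fails at once if the wool winder's crank is turned (its handle moves more than 30 mm) (distance of winder_handle from where it was at the start of the episode above 0.03 m).
It also fails if it takes over 51 s, if anything falls off the work surface, if the arm or the gripper's body presses on something with over 40 N, if the wrist force passes 120 N, or if a joint passes its speed limit or range.

## Working session

There is one attempt and no reset: what is moved stays moved. The work goes in short steps, Python scripts to look and compute and a shell command to move; the robot and the scene stay as the last step left them, time stands still between calls to the robot, and variables do not carry over. Pictures are saved under pics/ and viewed, at most 10 in all, crops included, and the job is handed in when it is done.

```bash
mkdir -p pics; python3 - <<'E'
from plant import robot
import cv2,numpy as np
for n in("top","side"):
    c=robot.read_camera(n);cv2.imwrite(f"pics/{n}0.png",c["img"]);print(n,c["K"].round(1).tolist(),c["pose"].round(3).tolist(),[k for k in c])
s=robot.read_state();print(s,robot.tcp_to_grasp)
E
```

```text
top [[500.1, 0.0, 274.7], [0.0, 500.1, 203.2], [0.0, 0.0, 1.0]] [[-0.002, 0.998, -0.065, 0.509], [-1.0, -0.002, 0.007, -0.088], [0.007, 0.065, 0.998, 1.173], [0.0, 0.0, 0.0, 1.0]] ['img', 'K', 'pose']
side [[428.6, 0.0, 280.8], [0.0, 428.6, 205.5], [0.0, 0.0, 1.0]] [[0.988, 0.108, -0.107, 0.458], [-0.152, 0.658, -0.738, -0.818], [-0.009, 0.746, 0.666, 0.766], [0.0, 0.0, 0.0, 1.0]] ['img', 'K', 'pose']
{'t': 0.1, 'q': array([-1.42737901e+00,  1.31086326e-01,  1.48915144e+00, -1.88340689e-05,
        1.52299866e+00, -8.53738043e-02]), 'dq': array([ 3.30712918e-04, -3.49030737e-03, -5.96702267e-03, -6.12692713e-04,
       -3.02623887e-05,  1.38667098e-03]), 'joint_torque': array([ 6.45379369e-04, -5.61344719e+01, -4.93098342e+01,  7.71530997e-02,
        2.91447993e-02, -8.06269441e-05]), 'tool_pos': array([ 0.13603776, -0.58385534,  0.21770234]), 'orientation': array([-3.11942711e+00, -3.58414867e-01,  1.04407153e-04]), 'force': array([ 0.13682478,  0.06497968, -0.22427402]), 'wrist_torque': array([-0.06268548,  0.04499755, -0.02206233]), 'gripper_force': 0.0, 'opening': 0.09303787805307172} 0.0188
```

View pics/top0.png

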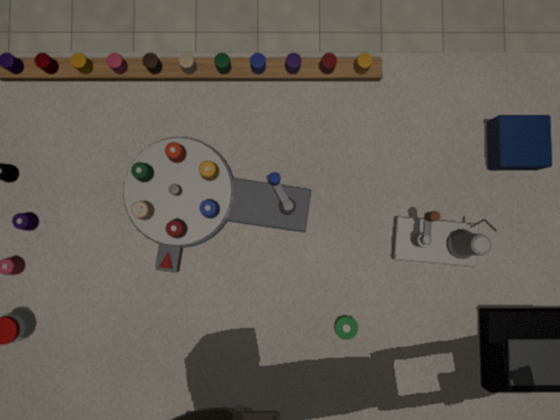

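View pics/side0.png

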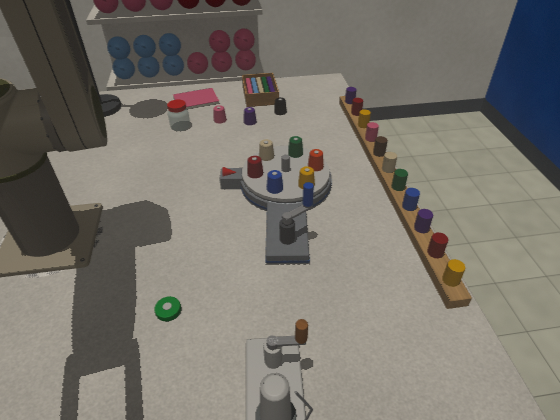

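The top view shows the turntable at about (178,191), mustard at (208,170) and the arrow at (167,262). The crank axis is at about (288,207), with the blue handle at (274,178). Next I'll measure these.

```bash
cat > h.py <<'E'
from plant import robot
import cv2,numpy as np
def ray(c,u,v,z):
    K,P=c["K"],c["pose"]; d=np.linalg.inv(K)@[u,v,1]; d=P[:3,:3]@[d[0],-d[1],-d[2]]
    return (P[:3,3]+d*(z-P[2,3])/d[2])
def blobs(c,lo,hi,roi,amin=20):
    x0,y0,x1,y1=roi; h=cv2.cvtColor(c["img"],cv2.COLOR_BGR2HSV)
    m=cv2.inRange(h,np.array(lo),np.array(hi)); k=np.zeros_like(m);k[y0:y1,x0:x1]=m[y0:y1,x0:x1]
    n,_,s,ce=cv2.connectedComponentsWithStats(k)
    return [(ce[i],s[i]) for i in range(1,n) if s[i,4]>=amin]
BLUE=((100,100,40),(130,255,255));MUST=((18,120,80),(28,255,255))
ORA=((3,150,80),(14,255,255))
E
python3 - <<'E'
from h import *
c=robot.read_camera("top")
for nm,r,z in(("blue",BLUE,.16),("must",MUST,.08),("red/or",((0,120,60),(14,255,255)),.08)):
    for ce,s in blobs(c,*r,(115,125,320,275),15): print(nm,ce.round(1),s,ray(c,*ce,z).round(3), ray(c,*ce,.042).round(3))
print("table",ray(c,178,191,.036),"hub",ray(c,288,206,.1))
s=robot.read_camera("side")
for ce,t in blobs(s,*BLUE,(235,130,340,225),15): print("side",ce.round(1),t,ray(s,*ce,.139).round(3))
for im,roi,n in((c["img"],(110,120,330,280),"tc"),): 
    x0,y0,x1,y1=roi; cv2.imwrite(f"pics/{n}.png",cv2.resize(im[y0:y1,x0:x1],None,fx=3.5,fy=3.5,interpolation=2))
E
```

```text
blue [274.2 178. ] [269 173  11  11  99] [ 0.627 -0.094  0.16 ] [ 0.64  -0.095  0.042]
blue [209.  208.1] [200 200  19  17 193] [0.566 0.038 0.16 ] [0.572 0.053 0.042]
must [207.4 168.8] [199 161  17  17 190] [0.656 0.052 0.08 ] [0.662 0.057 0.042]
red/or [174.1 151.4] [165 142  18  20 226] [0.695 0.126 0.08 ] [0.702 0.133 0.042]
red/or [166.2 261.8] [160 252  12  16 104] [0.453 0.14  0.08 ] [0.451 0.148 0.042]
table [0.6115524  0.12424953 0.036     ] hub [ 0.5730625  -0.12424792  0.1       ]
side [274.  181.9] [268 170  14  23 263] [ 0.556 -0.04   0.139]
side [307.8 193.8] [303 182  10  25 201] [ 0.625 -0.095  0.139]
```

View pics/tc.png

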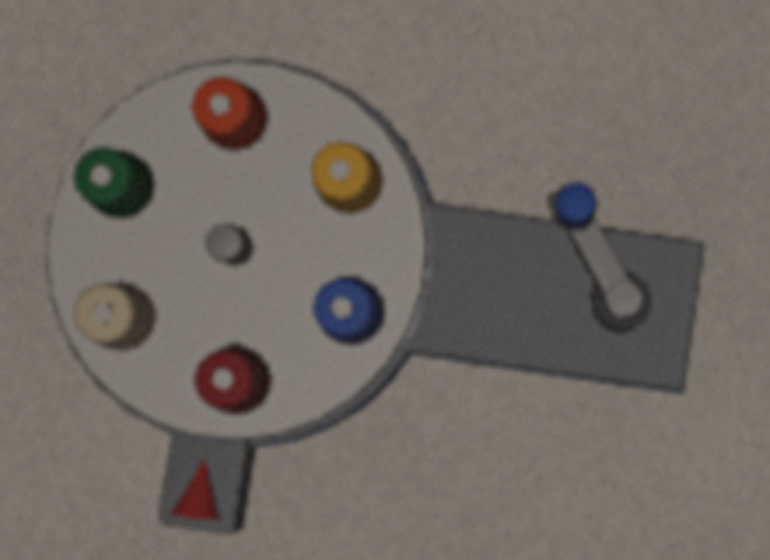

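Measured: handle (0.626,-0.094), crank axis about (0.574,-0.125), radius 60 mm as expected. The mustard cone sits 85 mm from the turntable axis, also as expected. It's about 130° clockwise short of the arrow, so roughly 1.45 crank turns. I'll roll the tool to align with the world axes, then go above the handle.

```bash
python3 -m pendant '[[[1,0,0,0,6.5],[1,0,0,0,6.6],[1,3,-3,0,0],[1,3,-3,0,0],[1,3,-3,0,0],[1,3,-3,0,0],[1,3,-3,0,0],[1,3,-3,0,0]]]' 15; python3 -m pendant '[[[1,3,-3,0,0],[1,3,-3,0,0],[1,3,-3,0,0],[1,3,-3,0,0],[1,3,-3,0,0],[1,3,-3,0,0],[1,3,-3,0,0],[1,0,0,0,0]]]'
```

```text
t: 1.0
tool_pos: [0.317, -0.4029, 0.2186]
orientation: [3.142, -0.0, 0.0]
force: [0.2, -0.6, -0.2]
opening: 0.0932
gripper_force: 0.0
t: 1.8
tool_pos: [0.5286, -0.1903, 0.2183]
orientation: [-3.14, -0.008, -0.001]
force: [-0.9, 0.2, 0.1]
opening: 0.0929
gripper_force: 0.0
```

```bash
python3 -m pendant '[[[1,3.3,-3.2,0,0],[1,3.3,-3.2,0,0],[1,3.2,-3.2,0,0],[1,0,0,0,0],[1,0,0,0,0]]]'; python3 - <<'E'
from h import *
s=robot.read_camera("side");cv2.imwrite("pics/s1.png",s["img"])
print(robot.read_state()["tool_pos"])
E
```

```text
t: 2.3
tool_pos: [0.6239, -0.0979, 0.2178]
orientation: [3.141, 0.003, -0.002]
force: [-0.1, -0.2, 0.3]
opening: 0.0931
gripper_force: 0.0
[ 0.62349316 -0.09874906  0.21813563]
```

View pics/s1.png

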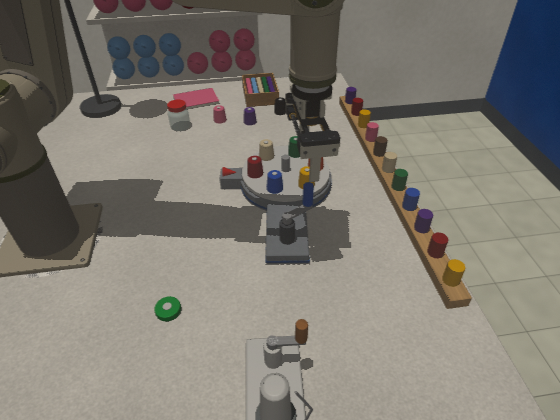

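The gripper hangs over the blue handle (309,193), lined up with it. I'll descend and grip.

```bash
python3 -m pendant '[[[1,0.2,-0.3,3,0],[1,0,0,3,0],[1,0,0,2.5,0],[1,0,0,1.3,0],[0.2,0,0,0,0],[0.1,0,0,0,0],[0.1,0,0,0,0],[0.1,0,0,0,0]]]' 15;python3 -m pendant '[[[0.1,0,0,0,0],[0.1,0,0,0,0],[0.1,0,0,0,0],[0.1,0,0,0,0]]]'
```

```text
t: 3.15
tool_pos: [0.6271, -0.0957, 0.1226]
orientation: [3.141, 0.0, 0.004]
force: [0.2, 0.1, 0.3]
opening: 0.0658
gripper_force: 0.0
t: 3.55
tool_pos: [0.626, -0.0952, 0.1207]
orientation: [3.142, 0.0, -0.0]
force: [-0.1, 0.5, 0.7]
opening: 0.0335
gripper_force: 0.0
```

```bash
python3 -m pendant '[[[0.1,0,0,0,0],[0.1,0,0,0,0],[0.1,0,0,0,0]]]'; python3 - <<'E'
import numpy as np
a=np.radians(30-12*np.arange(0,45));p=np.c_[6*np.cos(a),-6*np.sin(a)];p=p.round(1)
d=np.diff(p,axis=0).round(1)
for i in range(0,44,6): print(i*12,d[i:i+6].tolist())
E
```

```text
t: 3.85
tool_pos: [0.6259, -0.0954, 0.1205]
orientation: [3.142, 0.0, -0.001]
force: [-0.7, -0.8, 0.6]
opening: 0.0238
gripper_force: 15.0
0 [[0.5, 1.1], [0.3, 1.3], [0.0, 1.2], [-0.3, 1.3], [-0.5, 1.1], [-0.7, 1.0]]
72 [[-1.0, 0.9], [-1.1, 0.6], [-1.2, 0.4], [-1.2, 0.1], [-1.2, -0.1], [-1.2, -0.4]]
144 [[-1.1, -0.6], [-1.0, -0.9], [-0.7, -1.0], [-0.5, -1.1], [-0.3, -1.3], [0.0, -1.2]]
216 [[0.3, -1.3], [0.5, -1.1], [0.7, -1.0], [1.0, -0.9], [1.1, -0.6], [1.2, -0.4]]
288 [[1.2, -0.1], [1.2, 0.1], [1.2, 0.4], [1.1, 0.6], [1.0, 0.9], [0.7, 1.0]]
360 [[0.5, 1.1], [0.3, 1.3], [0.0, 1.2], [-0.3, 1.3], [-0.5, 1.1], [-0.7, 1.0]]
432 [[-1.0, 0.9], [-1.1, 0.6], [-1.2, 0.4], [-1.2, 0.1], [-1.2, -0.1], [-1.2, -0.4]]
504 [[-1.1, -0.6], [-1.0, -0.9]]
```

Gripped: 23.8 mm opening, which matches the 24 mm handle. Now I'll crank the first 72° clockwise.

```bash
python3 -m pendant '[[[0.1,0.5,1.1,0,0],[0.1,0.3,1.3,0,0],[0.1,0,1.2,0,0],[0.1,-0.3,1.3,0,0],[0.1,-0.5,1.1,0,0],[0.1,-0.7,1.0,0,0],[0.1,0,0,0,0],[0.1,0,0,0,0]]]'
```

```text
t: 4.65
tool_pos: [0.6182, -0.1665, 0.1205]
orientation: [-3.141, 0.002, 0.001]
force: [-4.0, 2.6, 1.4]
opening: 0.0238
gripper_force: 15.0
```

Tracking well with small forces. Continuing.

```bash
python3 -m pendant '[[[0.1,-1.0,0.9,0,0],[0.1,-1.1,0.6,0,0],[0.1,-1.2,0.4,0,0],[0.1,-1.2,0.1,0,0],[0.1,-1.2,-0.1,0,0],[0.1,-1.2,-0.4,0,0],[0.1,0,0,0,0]]]' && python3 -m pendant '[[[0.1,-1.1,-0.6,0,0],[0.1,-1.0,-0.9,0,0],[0.1,-0.7,-1.0,0,0],[0.1,-0.5,-1.1,0,0],[0.1,-0.3,-1.3,0,0],[0.1,0,-1.2,0,0],[0.1,0,0,0,0]]]'
```

```text
t: 5.35
tool_pos: [0.5488, -0.1802, 0.1206]
orientation: [-3.141, 0.0, -0.001]
force: [2.3, 5.3, -2.7]
opening: 0.0241
gripper_force: 15.0
t: 6.05
tool_pos: [0.5143, -0.1192, 0.1206]
orientation: [3.141, 0.001, 0.003]
force: [4.6, 0.9, -4.9]
opening: 0.0238
gripper_force: 15.0
```

```bash
python3 -m pendant '[[[0.1,0.3,-1.3,0,0],[0.1,0.5,-1.1,0,0],[0.1,0.7,-1.0,0,0],[0.1,1.0,-0.9,0,0],[0.1,1.1,-0.6,0,0],[0.1,1.2,-0.4,0,0],[0.1,0,0,0,0]]]' && python3 -m pendant '[[[0.1,1.2,-0.1,0,0],[0.1,1.2,0.1,0,0],[0.1,1.2,0.4,0,0],[0.1,1.1,0.6,0,0],[0.1,1.0,0.9,0,0],[0.1,0.7,1.0,0,0],[0.1,0,0,0,0]]]'; python3 - <<'E'
from h import *
s=robot.read_camera("side");cv2.imwrite("pics/s2.png",s["img"])
for ce,t in blobs(s,*MUST,(220,120,340,215),15): 
  p=ray(s,*ce,.075)-[.611,.124,.0];print(ce,p,np.degrees(np.arctan2(p[1],p[0])))
E
```

```text
t: 6.75
tool_pos: [0.5636, -0.0663, 0.1206]
orientation: [3.14, 0.001, 0.001]
force: [3.1, -5.1, -1.2]
opening: 0.0237
gripper_force: 15.0
t: 7.45
tool_pos: [0.6264, -0.096, 0.1205]
orientation: [3.141, -0.001, -0.002]
force: [-3.8, -3.1, 2.2]
opening: 0.0237
gripper_force: 15.0
[260.9339934  175.92079208] [-0.07548653 -0.0536631   0.075     ] -144.59111642489003
```

View pics/s2.png

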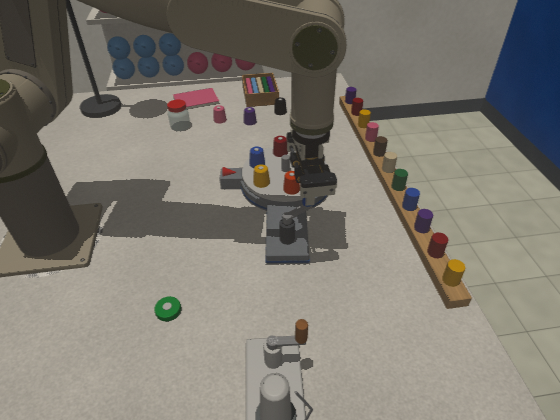

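One full turn has brought mustard to (261,176), about 42° short of the arrow (229,173). That's 162–165° more on the crank.

```bash
python3 -m pendant '[[[0.1,0.5,1.1,0,0],[0.1,0.3,1.3,0,0],[0.1,0,1.2,0,0],[0.1,-0.3,1.3,0,0],[0.1,-0.5,1.1,0,0],[0.1,-0.7,1.0,0,0],[0.1,-1.0,0.9,0,0]]]' && python3 -m pendant '[[[0.1,-1.1,0.6,0,0],[0.1,-1.2,0.4,0,0],[0.1,-1.2,0.1,0,0],[0.1,-1.2,-0.1,0,0],[0.1,-1.2,-0.4,0,0],[0.1,-1.1,-0.6,0,0],[0.1,-0.7,-0.6,0,0],[0.1,0,0,0,0]]]'; python3 -m pendant '[[[0.1,0,0,0,0],[0.1,0,0,0,0]]]'; python3 - <<'E'
from h import *
for n,roi in(("side",(220,120,340,215)),("top",(100,120,260,275))):
 s=robot.read_camera(n);cv2.imwrite(f"pics/{n}3.png",s["img"])
 for ce,t in blobs(s,*MUST,roi,15): 
  p=ray(s,*ce,.077)-[.611,.124,.0];print(n,ce,p,np.degrees(np.arctan2(p[1],p[0])))
E
```

```text
t: 8.2
tool_pos: [0.6086, -0.1748, 0.1205]
orientation: [-3.141, -0.0, -0.001]
force: [-0.8, 5.8, 0.3]
opening: 0.0238
gripper_force: 15.0
t: 9.0
tool_pos: [0.5312, -0.1677, 0.1206]
orientation: [-3.141, -0.001, -0.001]
force: [0.6, 2.6, -3.6]
opening: 0.0236
gripper_force: 15.0
t: 9.2
tool_pos: [0.5319, -0.1685, 0.1206]
orientation: [3.142, 0.0, -0.0]
force: [0.3, 3.5, -1.2]
opening: 0.0239
gripper_force: 15.0
top [167.03015075 227.45728643] [-0.08312682  0.01570903  0.077     ] 169.29863476297365
```

View pics/side3.png

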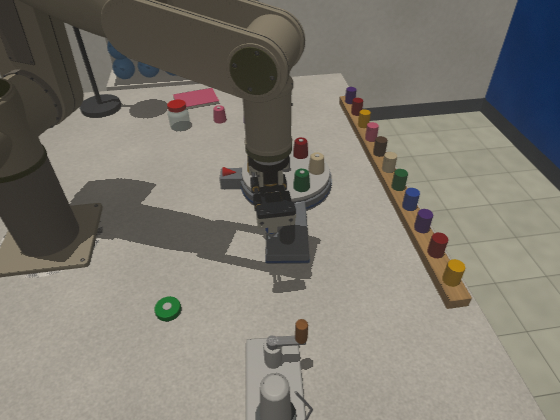

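The side view shows the gripper hiding mustard, but the top camera puts it at 169° against the arrow's 171.5°, well within tolerance. I'll let go and lift clear.

```bash
python3 -m pendant '[[[0.5,0,0,0,0],[0.5,0,0,0,0],[0.6,0,0,0,0],[0.8,0,0,0,0],[0.8,0,0,0,0],[0.8,0,0,0,0]]]'; python3 -m pendant '[[[0.8,0,0,-2,0],[0.8,0,0,-3,0],[0.8,0,0,-3,0],[0.8,0,0,-3,0],[0.8,0,0,0,0],[0.8,0,0,0,0],[0.8,0,0,0,0],[0.8,0,0,0,0]]]'; python3 - <<'E'
from h import *
s=robot.read_camera("top");cv2.imwrite("pics/top4.png",s["img"])
for ce,t in blobs(s,*MUST,(100,120,260,275),15): 
  p=ray(s,*ce,.077)-[.611,.124,.0];print(ce,p,np.degrees(np.arctan2(p[1],p[0])))
E
```

```text
t: 9.9
tool_pos: [0.5321, -0.1684, 0.1207]
orientation: [3.141, 0.0, 0.0]
force: [0.3, 0.4, -0.3]
opening: 0.0675
gripper_force: 0.0
t: 10.7
tool_pos: [0.5312, -0.168, 0.2289]
orientation: [-3.141, -0.0, 0.004]
force: [-0.8, 0.5, 0.6]
opening: 0.0744
gripper_force: 0.0
[166.94358974 227.47692308] [-0.08316935  0.01589749  0.077     ] 169.17866869698747
```

View pics/top4.png

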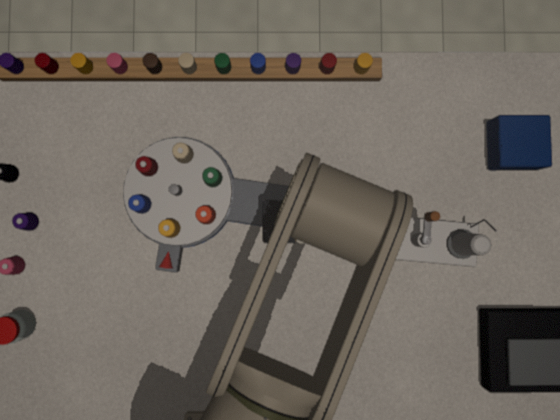

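The mustard cone (167,227) stands in line with the red arrow (166,262), the gripper is clear, and the winder hasn't moved. Handing in.

```bash
python3 -c "
from plant import robot
print(robot.close_job())"
```

```text
the job is handed in; nothing more can be done
None
```

I handed the job in with the mustard cone at the red arrow, about 2° past its line (15° is allowed), the handle released, the gripper lifted clear and the wool winder not moved; the hand-in returned no verdict.

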